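# Latch the drop front of the airbrush chest

### The job

The drop front of the airbrush chest is standing ajar with its draw latch undone. Hook the latch's sprung wire bail over the keeper on the drop front so that its bar is seated in under the hook's lip, then push the lever over past centre until it lies fully home and clamps the front shut. Work by feel and gently: the front's top is thin sheet, so press on it no harder than about 10 N, do not ram the lever against its base, and leave the jar and the block on the chest where they are.

Things in the scene. Friction and masses are not known exactly. Their poses are not given: they have to be found in the camera images.
- chest: Heavy fixed black tool chest, aluminium edges (all sizes in mm): 190 deep (x), 300 wide (y), flat top 200 above the bench. Origin: centre of its underside, z up. Its -x side is the drop front, a door (x -95 to -45) hinged at the bottom. The draw latch lies along x on the flat top at y = 0 across the seam: keeper on the door, lever base on the body. A jar and a block stand on the top.
- lever_hinge (a point): Hinge axis (along y) of the lever, on the latch base, at chest x -31, 10 above the flat top; this point does not move. Lever: steel strip 24 wide (y), 55 long, its upper side 4 off the line from the hinge. Lever angle: 0 home on its stop, pointing to chest +x, then upright, then over towards the keeper; it starts thrown open at 2.0 to 2.08 rad and stays where it is put (stop at 2.1).
- bail_foot (a point): Fixed point on the latch base under the hinge, on the flat top. Bail: U of 5 thick steel wire pinned to the lever 16 from its hinge; arms 55.4 long, 20 to either side of the middle; bar 45 long (y). A weak spring (0.2 N) holds it up at 0.32 to 0.4 rad above level, pointing to -x, and lifts it again until the bar is under the lip. Held down and pulled to +x it takes the lever along (3 to 6 N).
- seam_mid (a point): Fixed point on the body's top edge at the seam: chest x -45, y 0, z 200. Foam holds the door 3 to 8 ajar at the top (more to -x); it yields about 9 N per mm. Its hinge is worn: its thin flat top lies anywhere from 6 below to 4 above the body's top, and stays so. Feel for it. The door's top is 50 deep. Nothing stands within 75 of the latch in y.
- keeper_nominal (a point): Fixed point: where the hooked bar's centre would be with the door shut and level (chest x -71, z 204); it is really 3 to 8 further to -x and as much higher or lower as the door. Keeper: steel hook 10 wide (y), 9 tall. Upright on the +x side, 2.5 from the bar's centre; the lip reaches 3.7 past that centre to -x, 6 clear under it. A bar held down on the door slides in from -x.
- lever_home (a point): Fixed point: where the lever's upper side is, 43 from its hinge, when it lies home (chest x 12, z 214). With the bail seated the lever leans at 1.1 to 1.5 rad and the bar stays hooked when let go; pushed on, it tightens, is hardest at 0.9 to 0.5 (5 to 8 N near its free end), passes centre at 0.05 to 0.35 and lies home by itself or with a light press.
- paint_jar: Blue paint jar, 34 across, 45 tall, standing on the chest's top at its +y end. Origin: centre of its underside. Leave it.
- sanding_block: Cork sanding block, 65 by 32 by 25, lying on the chest's top at its -y end. Origin: centre of its underside. Leave it.

How it is judged:
On the way, in this order (a step that is already met when the one before it is completed fails the run):
1. the bail's bar sits in the keeper, under the lip, with the lever still up (distance between bail_c0 and front_panel_c7 below 0.01 m and distance between lever_c0 and chest_c0 above 0.02 m), for 0.2 s.
2. the lever is past centre and home, the bail still hooked (distance between bail_c0 and front_panel_c7 below 0.01 m and distance between lever_c0 and chest_c0 below 0.0138 m), for 0.2 s.
At the end, for the whole second after the job is handed in: The lever lies home on its stop (within 2 mm), the bail's bar sits in its seat under the keeper's lip (within 4 mm), the drop front is drawn shut (gap at the top under 2 mm), and the jar and block on the chest stand within 20 mm of where they were (all of step 2 and distance between front_panel_c7 and chest_c2 below 0.058 m and distance of each of paint_jar, sanding_block from where it was at the start of the episode below 0.02 m); the robot touches nothing.
It fails at once if something presses on the thin top of the drop front with more than 12 N (contact force between anything else and front_panel_c0 above 12 N).
It fails at once if the lever is rammed against its stop with more than 25 N (contact force between lever_c0 and chest_c0 above 25 N).
It fails at once if the jar or the block on the chest is pushed more than 20 mm away (distance of any of paint_jar, sanding_block from where it was at the start of the episode above 0.02 m).
It also fails if it takes over 67 s, if anything falls off the work surface, if the arm or the gripper's body presses on something with over 40 N, if the wrist force passes 120 N, or if a joint passes its speed limit or range.

### The arm

A 6-joint arm with a two-finger parallel gripper is mounted at the origin on the work surface. World frame = base frame: x ahead of the robot, y to its left, z up, the work surface at z = 0. Lengths are in m, angles in rad, forces in N, time in s.
With the tool pointing down it reaches from about 0.425 to 0.95 m from the base axis. Payload 3.5 kg.
Tool frame: the origin (TCP) lies midway between the tips of the shut fingers; the grasp point (between the pads) lies env.pinch_z behind it (env.pinch_z is the distance from the TCP to the grasp point, in m); z points along the fingers, y is the line along which they close (so a half turn about z gives the same grasp; the last joint's range is limited). The gripper opens to 85 mm and grips with 20 to 120 N. Pads are 22 mm wide; open, the fingers measure 114 mm over their backs; the gripper's body (76 mm by 85 mm) begins 54 mm behind the grasp point. The pads swing forward as they close: fully open they stand 13 mm farther back than shut.
Start: joints at [1.12, 0.286, 1.577, -0, 1.279, -0.15], TCP at [0.2, 0.645, 0.231] pointing down, gripper open.
Joint ranges: [-2.77, 2.77], [-0.9, 2.22], [0.21, 2.48], [-1.53, 4.67], [0.24, 2.81], [-2.84, 2.84]. Speed limits (rad/s): [2.79, 2.79, 3.14, 3.14, 3.14, 3.14].

### API

Orientations are given as a unit quaternion [x, y, z, w].
In Python, from workcell import env, eoat, planner, vision gives the robot as it stands. Calls block until the motion is done:
- env.move_to(position, orientation): joint-space move of the TCP to a pose.
- env.move_straight(position, v=0.15, rot=None): straight line of the TCP; rot=None keeps the orientation; v is the mean speed in m/s.
- env.movej(angles): joint-space move.
- eoat.release() and eoat.gripper_close(force=None): open the fingers fully, or close them until they stop; force is the grip in N (None keeps the last).
- env.pause(seconds).
- planner.inverse_kinematics(position, orientation): joint angles nearest the present ones, or None.
- env.state(): the state.
- vision.camera(name): name is "scene" or "side" or "wrist"; returns (picture, depth): 384x512x3 uint8, red, green, blue; 384x512 float32, m along the optical axis (not along the pixel's ray), 0 where there is no reading.
- vision.get_calibration(name): a dict with "fovy" (degrees; the focal length in pixels is half the picture's height over the tangent of half this angle, whatever the lens; pixels are square), "cx", "cy" (the principal point, pixels), "extrinsics" (4x4, takes a point from world to camera coordinates); the wrist camera has in their place "T_tool_cam" (4x4, takes a point from camera to tool coordinates, whose origin is the TCP and whose axes are the flange's). Camera axes: x right, y up, looking along -z (the intrinsics and any distortion apply to the point x, -y, -z); pixel columns grow to the right and rows downward; lengths in m; the calibration is good to about 2 mm. A picture is of the moment at which its call begins: read the wrist's pose just before it. get_calibration takes no time and is no camera call.
A pose or a line that the arm cannot do raises env.MotionError and nothing moves.
- env.job_done(): hands the job in; it is judged then, once.
The state is a dict: "clock": time; "qpos": joint angles; "qvel": joint speeds; "effort": joint torques, N m; "tool_pos": TCP position; "eef_rot": TCP orientation; "contact_force": force on the tool from outside, world axes, zero at the start; "ft_torque": the same for the moment, N m; "opening": opening from 0.0 (shut) to 1.0 (fully open); "grasp_force": force on a finger pad.
Only numpy, scipy, OpenCV 4.12 (cv2) and the standard library are available. Lean on these libraries where they do the work, as an engineer would, in place of code of your own. Each camera call takes 0.05 s, during which the arm holds its last target. There are 200 camera calls.

## Working session

There is one attempt and no reset: what is moved stays moved. The work goes in short steps, each a Python script; the robot and the scene stay as the last script left them, time stands still between calls to the robot, and variables do not carry over. Pictures are saved under pics/ and viewed, at most 10 in all, crops included, and the job is handed in when it is done.

```bash
mkdir -p pics; ls
python3 - <<'E'
from workcell import env, eoat, planner, vision
import cv2, numpy as np
s=env.state(); print({k:np.round(v,4).tolist() for k,v in s.items()}, env.pinch_z)
for n in ["scene","side","wrist"]:
    c=vision.get_calibration(n); print(n,{k:np.round(v,4).tolist() for k,v in c.items()})
    p,d=vision.camera(n); cv2.imwrite(f"pics/{n}0.png",p[:,:,::-1]); np.save(f"pics/{n}0_d.npy",d)
E
```

```text
pics
{'clock': 0.0, 'qpos': [1.12, 0.2872, 1.5781, -0.0, 1.2786, -0.15], 'qvel': [0.0002, 0.0033, -0.001, -0.0009, -0.0001, 0.0012], 'effort': [0.001, -40.6003, -29.2617, -0.0001, 0.0059, 0.0], 'tool_pos': [0.1997, 0.6441, 0.2299], 'eef_rot': [0.1498, 0.9887, -0.0011, -0.0003], 'contact_force': [0.5328, -0.3748, 0.4645], 'ft_torque': [-0.0404, -0.0136, 0.0389], 'grasp_force': 0.0, 'opening': 0.9977} 0.0187
scene {'fovy': 48.0997, 'cx': 252.774, 'cy': 196.0804, 'extrinsics': [[0.7943, 0.6071, -0.0226, -0.5038], [-0.3853, 0.5322, 0.7539, 0.0957], [0.4697, -0.5901, 0.6566, -1.1251], [0.0, 0.0, 0.0, 1.0]]}
side {'fovy': 47.7088, 'cx': 252.049, 'cy': 189.5067, 'extrinsics': [[0.871, -0.4911, 0.0141, -0.5121], [0.3159, 0.5819, 0.7494, -0.3158], [-0.3762, -0.6483, 0.6619, -0.7617], [0.0, 0.0, 0.0, 1.0]]}
wrist {'fovy': 58.8649, 'cx': 257.3485, 'cy': 197.8484, 'T_tool_cam': [[-0.0004, 0.9546, 0.2977, 0.0761], [1.0, 0.0006, -0.0003, -0.0005], [-0.0005, 0.2977, -0.9546, -0.1433], [0.0, 0.0, 0.0, 1.0]]}
```

View pics/scene0.png

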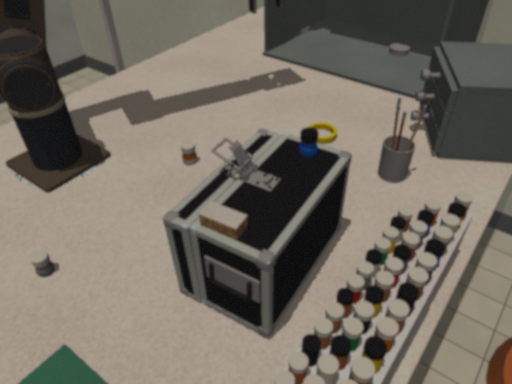

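View pics/side0.png

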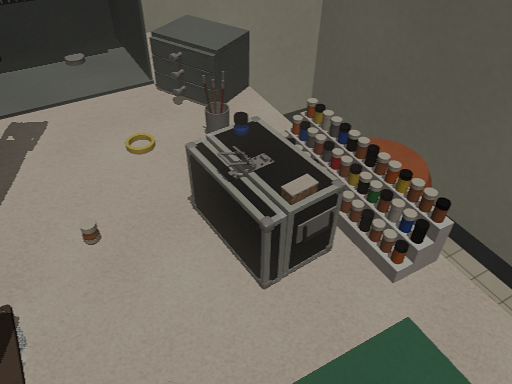

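The scene picture shows the chest around (260,220), with the latch at (245,170), block at (223,218) and jar at (308,143). The side picture shows the latch at (245,162). Next I'll get the chest pose from the depth images.

```bash
cat > h.py <<'E'
from workcell import env, eoat, planner, vision
import cv2, numpy as np
from scipy.spatial.transform import Rotation as R
def K(c): 
    return 192/np.tan(np.radians(c['fovy'])/2), c['cx'], c['cy']
def cam2world(n, pos=None, rot=None):
    c=vision.get_calibration(n)
    if n!="wrist": return np.linalg.inv(np.array(c['extrinsics']))
    T=np.eye(4); T[:3,:3]=R.from_quat(rot).as_matrix(); T[:3,3]=pos
    return T@np.array(c['T_tool_cam'])
def cloud(n,d,pos=None,rot=None):
    f,cx,cy=K(vision.get_calibration(n)); v,u=np.mgrid[:384,:512]
    P=np.stack([(u-cx)/f*d,-(v-cy)/f*d,-d],-1); T=cam2world(n,pos,rot)
    W=P@T[:3,:3].T+T[:3,3]; W[d<=0]=np.nan; return W
def project(n,p,pos=None,rot=None):
    f,cx,cy=K(vision.get_calibration(n)); T=np.linalg.inv(cam2world(n,pos,rot))
    q=np.asarray(p)@T[:3,:3].T+T[:3,3]
    return np.stack([cx+f*q[...,0]/-q[...,2], cy+f*q[...,1]/q[...,2]],-1)
E
python3 - <<'E'
from h import *
for n in ["scene","side"]:
    d=np.load(f"pics/{n}0_d.npy"); W=cloud(n,d)
    m=(W[...,2]>.185)&(W[...,2]<.21)&(W[...,0]>.2)&(W[...,0]<.9)&(abs(W[...,1])<.6)
    k,l,st,_=cv2.connectedComponentsWithStats(cv2.morphologyEx(m.astype(np.uint8),cv2.MORPH_OPEN,np.ones((3,3))))
    i=1+np.argmax(st[1:,4]); m=l==i
    P=W[m]; print(n,st[i],np.median(P[:,2]),cv2.minAreaRect(P[:,:2].astype(np.float32)))
    j=np.isfinite(W[...,0])
    b=(W[...,2]>.212)&(W[...,2]<.3)&(W[...,0]>.3)&(W[...,0]<.8)&(abs(W[...,1])<.4)
    k,l,st,ce=cv2.connectedComponentsWithStats(b.astype(np.uint8))
    for i in range(1,k):
        if st[i,4]>15: print(ce[i],st[i,4],W[l==i].mean(0).round(3),W[l==i].max(0).round(3))
E
```

```text
scene [  163   129   188   141 12217] 0.19738857373532753 ((0.6310492753982544, 0.04028134047985077), (0.19569051265716553, 0.30185914039611816), 5.592933654785156)
[308.3012987  139.30649351] 385 [0.649 0.149 0.232] [0.663 0.17  0.244]
[236.22278057 156.0519263 ] 597 [0.58  0.034 0.235] [0.609 0.06  0.256]
[222.66048035 217.23471616] 916 [ 0.648 -0.082  0.221] [ 0.679 -0.06   0.225]
side [ 186  116  159  113 8030] 0.19721337468199418 ((0.6305736303329468, 0.043612606823444366), (0.19691656529903412, 0.3026654124259949), 5.4510884284973145)
[240.9372549  120.94509804] 255 [0.642 0.152 0.232] [0.66  0.175 0.245]
[237.28148148 157.39259259] 270 [0.572 0.036 0.236] [0.608 0.062 0.256]
[299.84415584 186.19480519] 539 [ 0.641 -0.08   0.221] [ 0.678 -0.057  0.226]
```

```bash
cat >> h.py <<'E'
YAW=np.radians(5.52); C=np.array([0.633,0.042,0.0]); ZT=0.2   # chest pose (refined below)
import json,os
if os.path.exists('pose.json'): YAW,C[0],C[1],ZT=json.load(open('pose.json'))
def Rz(): return R.from_euler('z',YAW)
def w(x,y,z): # chest mm (z above flat top) -> world
    return C+Rz().apply(np.array([x,y,0])/1000)+[0,0,ZT+z/1000]
def ch(P): # world->chest mm, z above top
    q=Rz().inv().apply((np.asarray(P)-C).reshape(-1,3))*1000; q[:,2]-=ZT*1000; return q
def q(t): # tool z = (sin t,0,-cos t), tool x=(cos t,0,sin t) in chest axes
    c,s=np.cos(t),np.sin(t); M=np.array([[c,0,s],[0,-1,0],[s,0,-c]]); return (Rz()*R.from_matrix(M)).as_quat()
def F(): return Rz().inv().apply(env.state()['contact_force'])
E
python3 - <<'E'
from h import *
for t in (0,.7,.9,1.1): 
    print(t,[None if planner.inverse_kinematics(w(x,22,z),q(t)) is None else 1 for x,z in ((-110,80),(-100,10),(-40,60),(12,16))])
eoat.gripper_close(force=30)
env.move_to(w(-75,0,120),q(0)); s=env.state(); print(s['clock'],s['qpos'])
p,d=vision.camera("wrist"); np.savez("pics/w1.npz",p=p,d=d,pos=s['tool_pos'],rot=s['eef_rot']); cv2.imwrite("pics/w1.png",p[:,:,::-1])
E
```

```text
0 [1, 1, 1, 1]
0.7 [1, 1, 1, 1]
0.9 [1, 1, 1, None]
1.1 [None, None, 1, 1]
3.4417 [-1.18031138e-01 -2.50827131e-02  1.76026297e+00  2.22325926e-04
  1.40667068e+00  1.35522164e+00]
```

View pics/w1.png

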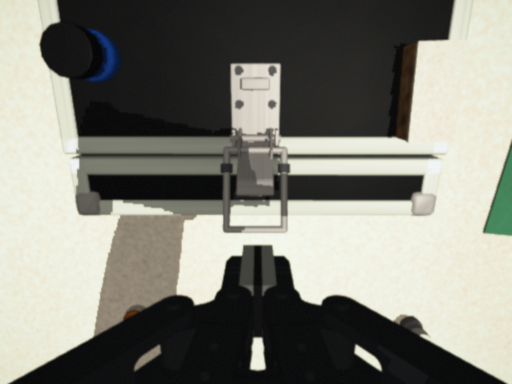

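The wrist view shows the bail bar at row 229, cols 223–288. The latch plate is at cols 231–281 from row 65, the seam near row 152, and the shut fingertips at row 247.

Run:
```python
from h import *
a=np.load("pics/w1.npz"); W=cloud("wrist",a['d'],a['pos'],a['rot']); q_=ch(W.reshape(-1,3)).reshape(W.shape)
p=a['p']; g=p.astype(int).sum(2)
print("tcp",ch(a['pos']))
# body top height & x extents by rows
print("body z",[np.nanmedian(q_[100:130,c0:c0+30,2]).round(2) for c0 in (120,180,300,340)])
print("door z",[np.nanmedian(q_[178:197,c0:c0+20,2]).round(2) for c0 in (110,150,190,310,350,390)])
for c in (110,150,190,330,390,420):
    col=q_[135:225,c]; print(c,[f"{r+135}:{col[r,0]:.1f},{col[r,2]:.1f}" for r in range(0,90,4)])
# base plate edges
for r in (70,85,115): print(r,[f"{c}:{q_[r,c,0]:.1f},{q_[r,c,1]:.1f},{g[r,c]}" for c in (228,230,231,232,280,281,282,284)])
# bar
m=(q_[...,2]>28)&(q_[...,2]<60)&(q_[...,0]<-80)&(q_[...,0]>-110)&(abs(q_[...,1])<35); print("bar",m.sum(),q_[m].mean(0),q_[m].min(0),q_[m].max(0))
top=q_[m]; b=top[np.abs(top[:,1])<15]; print(np.median(b,0))
# lever
m=(q_[...,2]>20)&(q_[...,0]>-70)&(q_[...,0]<-25)&(abs(q_[...,1])<11); L=q_[m]; print("lever",L.min(0),L.max(0), np.polyfit(L[:,0],L[:,2],1))
# keeper
m=(q_[...,2]>2)&(q_[...,2]<14)&(q_[...,0]<-50)&(abs(q_[...,1])<8); print("keep",m.sum(), q_[m][:,:].min(0) if m.any() else 0,q_[m].max(0) if m.any() else 0, np.median(q_[m],0) if m.any() else 0)
# ends (y) of body top along row 140
r=140; z=q_[r,:,2]; ok=np.where(abs(z)<8)[0]; print("ends",q_[r,ok[0]],q_[r,ok[-1]])
```

```text
tcp [[-74.98665857   0.67427678 119.85183703]]
body z [np.float64(-0.44), np.float64(-0.38), np.float64(-0.47), np.float64(-0.43)]
door z [np.float64(-6.67), np.float64(-6.64), np.float64(-6.59), np.float64(-6.64), np.float64(-6.71), np.float64(-6.58)]
110 ['135:-30.7,1.4', '139:-33.8,0.7', '143:-36.9,0.2', '147:-40.0,0.5', '151:nan,nan', '155:-49.2,-16.7', '159:-50.4,-5.2', '163:-53.7,-5.5', '167:-57.0,-5.4', '171:-60.3,-5.8', '175:-63.5,-5.4', '179:-67.2,-6.6', '183:-70.8,-7.5', '187:-74.0,-6.9', '191:-77.2,-6.1', '195:-80.5,-5.7', '199:-84.3,-6.7', '203:-87.7,-6.3', '207:-91.0,-5.8', '211:-94.6,-6.0', '215:-169.2,-199.9', '219:-175.4,-199.9', '223:-180.7,-197.8']
150 ['135:-30.9,-0.3', '139:-33.8,0.7', '143:-37.0,-0.7', '147:-40.1,-0.2', '151:-43.1,0.3', '155:-49.1,-15.8', '159:-50.5,-5.7', '163:-53.7,-5.5', '167:-56.6,-4.0', '171:-60.3,-6.0', '175:-64.0,-7.5', '179:-67.3,-7.3', '183:-70.5,-6.6', '187:-73.8,-6.1', '191:-77.7,-8.0', '195:-81.1,-7.8', '199:-84.5,-7.3', '203:-87.6,-6.3', '207:-90.8,-5.3', '211:-94.8,-6.5', '215:-168.8,-199.0', '219:-175.3,-199.8', '223:-181.8,-200.5'
[... 2046 characters left out ...]
 ['228:-15.9,22.6,101', '230:-15.9,21.0,144', '231:-15.9,20.3,307', '232:-15.7,19.3,515', '280:-15.9,-16.7,175', '281:-15.9,-17.4,119', '282:-15.8,-18.0,117', '284:-15.9,-19.6,118']
bar 647 [-87.55100232   1.84434945  46.0124195 ] [-92.04822155 -20.10090831  41.94105366] [-80.08193455  24.16145101  49.01630581]
[-8.84733253e+01 -3.83227034e-02  4.66657515e+01]
lever [-69.96011108 -10.99691603  20.01008494] [-29.67451886  10.99837515 207.27762439] [  -4.86245227 -135.73394146]
keep 3 [-77.97015188   4.70390426   2.55184128] [-77.48726683   6.26647616   4.16351187] [-77.87629961   5.49725019   2.86639195]
ends [-34.57367325 150.1900788    0.87991694] [ -34.42728034 -112.08829865    0.47841512]
```

```bash
cat >> h.py <<'E'
T=.9; S,CO=np.sin(T),np.cos(T)
def barx(z,pz=24.3,px=-38.2): return px-np.sqrt(55.4**2-(pz-z)**2)
def tcp_for_bar(x,z,e=3.,y=14): return w(x-2.5*S+(11-e)*CO, y, z+2.5*CO+(11-e)*S)
E
python3 - <<'E'
import h,json
C=h.w(1,1.9,0); json.dump([h.YAW,C[0],C[1],0.1997],open('pose.json','w'))
E
python3 - <<'E'
from h import *
env.move_to(w(-140,14,110),q(T)); f0=F(); t0=env.state()['clock']
env.move_straight(tcp_for_bar(barx(44.5)-1,52),v=.1)
for z in (46,38,30,20):
    env.move_straight(tcp_for_bar(barx(z),z),v=.04); s=env.state(); print(z,(F()-f0).round(2),ch(s['tool_pos']).round(1),s['clock'])
json.dump(f0.tolist(),open('f0.json','w'))
s=env.state(); p,d=vision.camera("wrist"); np.savez("pics/w2.npz",p=p,d=d,pos=s['tool_pos'],rot=s['eef_rot'])
p2,d2=vision.camera("side"); np.savez("pics/s2.npz",p=p2,d=d2)
u,v=project("side",w(-80,0,20)).astype(int); print(u,v)
c=cv2.resize(p2[v-50:v+50,u-60:u+60],(480,400),interpolation=cv2.INTER_CUBIC)
wi=cv2.resize(p[:300,150:390],(320,400)); cv2.imwrite("pics/m2.png",np.hstack([c,wi])[:,:,::-1])
E
```

```text
46 [-1.74  1.12 -1.06] [[-86.4  14.   53.7]] 5.475
38 [-3.2   0.95  0.29] [[-89.3  14.2  45.1]] 5.8333
30 [-3.17  1.04 -1.45] [[-90.5  14.1  37.3]] 6.1833
20 [-0.6   1.14 -0.12] [[-90.3  13.9  27.9]] 6.5833
229 166
```

View pics/m2.png

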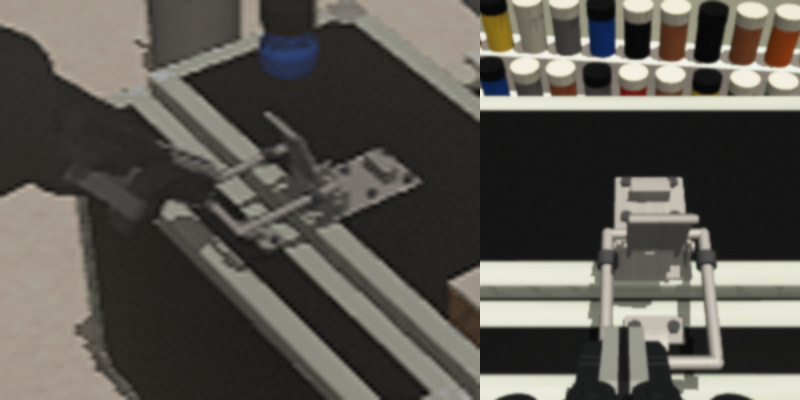

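The bail has been taken down: the free half of the bar shows at (690,362) in the mosaic, and the finger sits on its +y half. I'll measure the bar and lever from depth.

```bash
cat > meas.py <<'E'
from h import *
def meas(a):
    W=cloud("wrist",a['d'],a['pos'],a['rot']); Q=ch(W.reshape(-1,3)).reshape(W.shape)
    d=np.nanmedian(Q[(abs(abs(Q[...,1])-60)<25)&(abs(Q[...,0]+75)<10)&(abs(Q[...,2])<12)],0)
    A=Q[(abs(Q[...,1]+20)<4)&(Q[...,2]>d[2]+3.5)&(Q[...,0]<-45)&(Q[...,0]>-110)&(Q[...,2]<60)]
    B=Q[(Q[...,1]<-7)&(Q[...,1]>-16)&(Q[...,2]>d[2]+3.)&(Q[...,0]<-65)&(Q[...,0]>-110)&(Q[...,2]<60)]
    L=Q[(abs(Q[...,1])<11)&(Q[...,0]>-65)&(Q[...,0]<20)&(Q[...,2]>14)&(Q[...,2]<80)]
    print("door z",d[2].round(1),"tcp",ch(a['pos']).round(1))
    if len(B): print("bar",len(B),np.median(B,0).round(1),B[:,0].min().round(1),B[:,0].max().round(1))
    if len(A): print("arm slope",np.polyfit(A[:,0],A[:,2],1).round(2),"x",A[:,0].min().round(1))
    if len(L): t=L[L[:,2].argsort()[-30:]].mean(0); print("lever top",t.round(1),"ang",np.arctan2(t[2]-10,t[0]+31).round(2))
def snap(n):
    s=env.state(); p,d=vision.camera("wrist"); a=dict(p=p,d=d,pos=s['tool_pos'],rot=s['eef_rot']); np.savez(f"pics/{n}.npz",**a); meas(a); return a
E
python3 - <<'E'
from meas import *
meas(np.load("pics/w1.npz")); meas(np.load("pics/w2.npz"))
E
```

```text
door z -6.2 tcp [[-76.   -1.2 120.2]]
bar 104 [-88.8 -11.6  46.9] -92.1 -87.2
arm slope [-0.35 15.76] x -92.3
lever top [-60.5  -1.2  58.1] ang 2.12
door z -5.9 tcp [[-90.3  13.9  27.9]]
bar 313 [-91.9 -10.8  23.5] -95.2 -65.0
arm slope [-0.05 21.26] x -95.3
lever top [-57.3   0.3  61.3] ang 2.04
```

Run:
```python
from meas import *
f0=np.array(json.load(open('f0.json')))
env.pause(.2); f0=F()-0; print("base", f0.round(2))
E_=1.5
for z in (12,5,1,0,-1,-2,-3,-4,-5):
    env.move_straight(tcp_for_bar(barx(z),z,e=E_),v=.03); env.pause(.1); f=F()-f0; print(z,f.round(2),ch(env.state()['tool_pos']).round(1))
    if f[2]>2.5: break
a=snap("w3"); print(env.state()['clock'])
p2,d2=vision.camera("side"); u,v=229,166
c=cv2.resize(p2[v-50:v+50,u-60:u+60],(480,400),interpolation=cv2.INTER_CUBIC)
wi=cv2.resize(a['p'][:300,150:390],(320,400)); cv2.imwrite("pics/m3.png",np.hstack([c,wi])[:,:,::-1])
json.dump(f0.tolist(),open('f0.json','w'))
```

```text
base [-0.13  0.41  0.65]
12 [-0.2  -1.06 -0.88] [[-88.2  14.   21.1]]
5 [-0.49  0.25 -1.08] [[-86.1  14.   14.1]]
1 [-0.38 -0.67 -1.15] [[-84.5  14.   10.1]]
0 [-0.08 -0.43 -0.14] [[-84.  14.   9.]]
-1 [ 0.05 -0.4  -1.67] [[-83.6  14.    8. ]]
-2 [-0.66 -0.7  -0.73] [[-83.   14.    6.9]]
-3 [ 0.55 -1.29 -0.47] [[-82.5  14.    6. ]]
-4 [-0.12 -0.41 -1.35] [[-81.9  14.    4.9]]
-5 [-0.72 -0.25 -0.84] [[-81.3  14.    3.9]]
door z -5.9 tcp [[-81.3  14.    3.9]]
bar 352 [-83.3 -10.8  -0.8] -110.0 -65.1
arm slope [ 0.52 44.94] x -86.6
lever top [-55.    0.   62.3] ang 2.0
10.4083
```

View pics/m3.png

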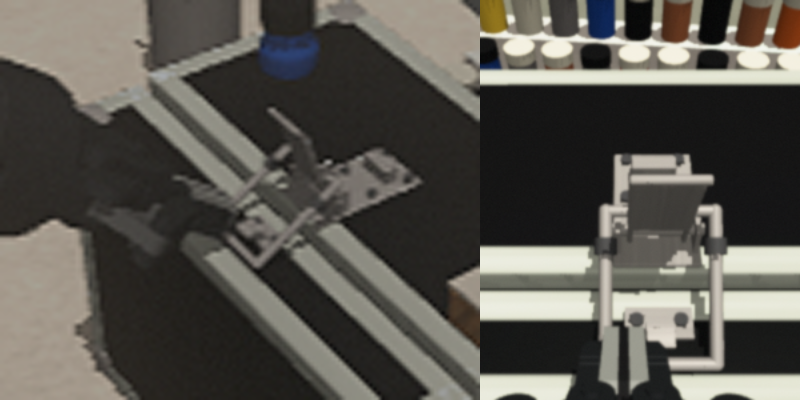

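The bar lies just above or on the door, outboard of the keeper (its free half is at (690,362), the keeper plate at (660,322)). Now I'll feel for the door, then slide in +x with force limits.

```bash
cat >> meas.py <<'E'
def Fa(n=8):
    r=[]
    for _ in range(n): env.pause(.02); r.append(F())
    return np.mean(r,0)
E
python3 - <<'E'
from meas import *
f0=np.array(json.load(open('f0.json')))
x,y,z=ch(env.state()['tool_pos'])[0]; y=14
for i in range(8):
    z-=.6; env.move_straight(w(x,y,z),v=.02); f=Fa()-f0; print(round(z,1),f.round(2))
    if f[2]>2: break
print("slide",env.state()['clock'])
x0=x
while x<x0+14:
    x+=1.; env.move_straight(w(x,y,z),v=.03); f=Fa(5)-f0; print(round(x,1),round(z,1),f.round(2))
    N=f[2]-.55*f[0]
    if f[0]<-12 : break
    if f[2]>4.5 or N>8: z+=.6
    elif f[2]<.3: z-=.3
a=snap("w4"); print(env.state()['clock'])
json.dump([x,y,z],open('cmd.json','w'))
E
```

```text
3.4 [-0.07 -0.33 -0.83]
2.8 [-0.37  0.11  0.21]
2.2 [-3.42  0.03  4.1 ]
slide 11.6083
-80.3 2.2 [-4.81  0.53  5.4 ]
-79.3 2.8 [-3.99  0.33  4.12]
-78.3 2.8 [-4.95  0.07  4.65]
-77.3 3.4 [-3.36  0.02  2.75]
-76.3 3.4 [-3.34 -0.2   1.56]
-75.3 3.4 [-3.08 -0.44  1.08]
-74.3 3.4 [-2.33 -0.5   0.44]
-73.3 3.4 [-2.36 -0.45  0.22]
-72.3 3.1 [-6.76 -0.26  2.8 ]
-71.3 3.1 [-12.02  -0.85   5.3 ]
door z -5.8 tcp [[-71.6  14.2   3.2]]
bar 1094 [-104.1  -10.8   45.3] -110.0 -65.0
arm slope [ -0.69 -31.65] x -110.0
lever top [-23.    0.2  65.7] ang 1.43
14.9917
```

Run:
```python
from meas import *
x,y,z=json.load(open('cmd.json'))
env.move_straight(w(x-3,y,z),v=.05); env.move_straight(w(x-30,y,z+18),v=.1); env.move_straight(w(x-45,0,z+75),v=.15)
a=snap("w5"); print(env.state()['clock'])
p2,d2=vision.camera("side"); u,v=229,166
c=cv2.resize(p2[v-50:v+50,u-60:u+60],(480,400),interpolation=cv2.INTER_CUBIC)
wi=cv2.resize(a['p'][:300,150:390],(320,400)); cv2.imwrite("pics/m5.png",np.hstack([c,wi])[:,:,::-1])
```

```text
door z -5.9 tcp [[-1.163e+02  1.000e-01  7.720e+01]]
bar 49 [-73.5 -12.5  -0.6] -77.2 -65.0
arm slope [ 0.47 37.89] x -78.4
lever top [-27.5   1.   66.4] ang 1.51
16.3167
```

View pics/m5.png

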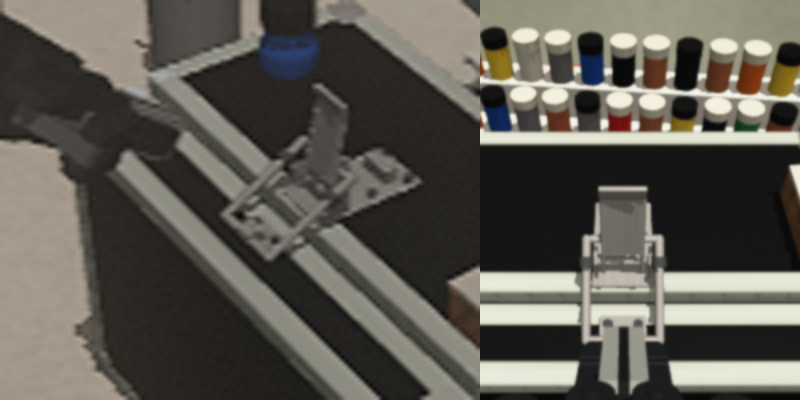

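The bail stays hooked after I let go: bar at mosaic (625,320), seated at chest x≈-74, with the lever upright at about 1.45 rad. Next I'll push the lever over, following its arc.

```bash
cat > lever.py <<'E'
from meas import *
def pose(th,r=46,off=4):
    t=min(.9,th-.3); P=np.array([-31+r*np.cos(th)-off*np.sin(th),10+r*np.sin(th)+off*np.cos(th)])-11*np.array([np.cos(t),np.sin(t)])
    return w(P[0],0,P[1]),q(t)
E
python3 - <<'E'
from lever import *
ths=np.arange(1.65,-.02,-.1)
print([planner.inverse_kinematics(*pose(t)) is not None for t in ths])
f0=Fa()
env.move_straight(pose(1.65)[0],v=.12)
for th in ths[1:]:
    p,r=pose(th); env.move_straight(p,v=.05,rot=r); f=Fa(3)-f0
    print(round(th,2),f.round(1),ch(env.state()['tool_pos']).round(1)[0],round(env.state()['clock'],1))
    if np.linalg.norm(f)>18 or (th<.3 and f[2]>8): break
json.dump(float(th),open('th.json','w'))
E
```

```text
[True, True, True, True, True, True, True, True, True, True, True, True, True, True, True, True, True]
1.55 [-0.1  0.4 -0.2] [-40.9  -0.1  48.1] 17.6
1.45 [-0.5  0.1 -0.1] [-36.2  -0.   47.6] 17.9
1.35 [ 0.3  0.2 -0.6] [-31.6   0.   47. ] 18.2
1.25 [-0.2  0.4 -0.1] [-27.1   0.1  46.2] 18.5
1.15 [-1.8 -0.   1.9] [-22.8  -0.1  46. ] 18.8
1.05 [-1.4  0.2  4.2] [-19.1  -0.1  45.3] 19.2
0.95 [-1.6 -0.7  4.5] [-15.5  -0.2  44.1] 19.5
0.85 [-1.1 -0.2  4.3] [-12.6   0.   41.8] 19.8
0.75 [-0.1 -0.7  2.8] [-9.6  0.1 39.7] 20.1
0.65 [ 0.4 -0.1  3.5] [-6.8  0.1 37.2] 20.4
0.55 [0.5 0.1 2.1] [-4.4  0.1 34.4] 20.7
0.45 [0.6 0.  0.2] [-2.3  0.2 31.4] 21.0
0.35 [ 0.2  0.  -0.1] [-0.5  0.2 28.3] 21.3
0.25 [-0.2  0.3  0.4] [ 1.3  0.2 25.4] 21.6
0.15 [-0.1  0.3  0.2] [ 2.8  0.1 22.3] 21.9
0.05 [ 0.3  0.8 -0.2] [ 3.9  0.1 18.9] 22.2
```

Run:
```python
from lever import *
env.move_straight(w(0,0,60),v=.15); env.move_to(w(-75,0,120),q(0))
a=snap("w6"); print(env.state()['clock'])
W=cloud("wrist",a['d'],a['pos'],a['rot']); Q=ch(W.reshape(-1,3)).reshape(W.shape)
for x in (-20,-10,0,10,20): print(x, np.nanmedian(Q[(abs(Q[...,0]-x)<1.5)&(abs(Q[...,1])<8)],0).round(1))
p2,d2=vision.camera("side"); u,v=229,166
c=cv2.resize(p2[v-50:v+50,u-60:u+60],(480,400),interpolation=cv2.INTER_CUBIC)
wi=cv2.resize(a['p'][30:270,180:340],(320,400)); cv2.imwrite("pics/m6.png",np.hstack([c,wi])[:,:,::-1])
```

```text
door z -5.8 tcp [[-7.580e+01  1.000e-01  1.199e+02]]
bar 88 [-69.7 -11.    1.4] -72.8 -65.1
arm slope [ 0.16 13.12] x -72.6
lever top [18.8  0.  18.3] ang 0.17
23.175
-20 [-19.9   0.   14.8]
-10 [-9.9  0.  14.9]
0 [-0.1  0.  14.9]
10 [ 9.8  0.  14.9]
20 [19.8  0.  17.8]
```

View pics/m6.png

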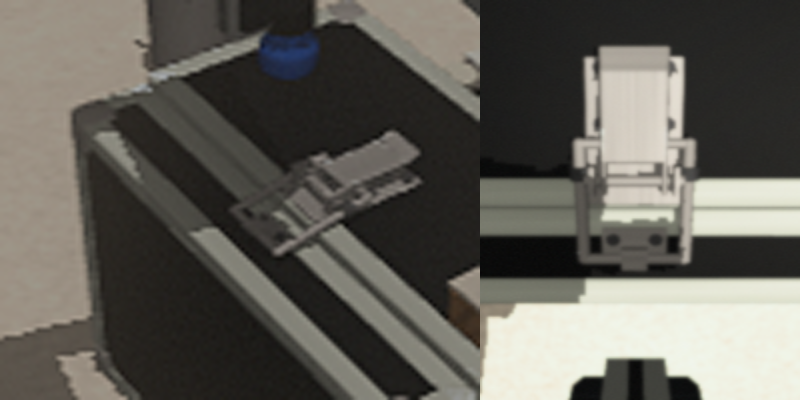

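The lever lies flat at z≈14.8 along its whole length. The bar is under the lip at mosaic (633,262) and the seam is closed. I'll give one light press to confirm, then retreat and hand in.

Run:
```python
from lever import *
env.move_to(w(8,0,40),q(0)); f0=Fa(); env.move_straight(w(8,0,18),v=.06)
z=18
while z>11:
    z-=.5; env.move_straight(w(8,0,z),v=.02); f=Fa(4)-f0
    if f[2]>3: break
print(z,f.round(1)); env.move_straight(w(8,0,60),v=.1); env.move_straight(w(-90,0,130),v=.2)
a=snap("w7"); W=cloud("wrist",a['d'],a['pos'],a['rot']); Q=ch(W.reshape(-1,3)).reshape(W.shape)
for x in (-20,0,10): print(x, np.nanmedian(Q[(abs(Q[...,0]-x)<1.5)&(abs(Q[...,1])<8)],0).round(1))
B=Q[(abs(abs(Q[...,1])-60)<20)&(Q[...,2]<-9)&(Q[...,2]>-60)&(abs(Q[...,0]+47)<6)]; print("seam deep pts",len(B))
print(env.state()['clock']); print(env.job_done())
```

```text
14.5 [-2.   0.5  4.9]
door z -5.7 tcp [[-90.    0.  128.9]]
bar 80 [-69.7 -11.3   1.5] -72.8 -65.0
arm slope [ 0.17 13.64] x -72.8
lever top [18.7  0.5 18.4] ang 0.17
-20 [-20.   -0.   14.9]
0 [-0.2 -0.  15.1]
10 [10.2 -0.  14.9]
seam deep pts 1
28.0333
the job is handed in; nothing more can be done
None
```

The bail is hooked under the keeper's lip, the lever lies flat home and the drop front is drawn shut; I handed the job in at about 28 s and no verdict was returned.

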